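# Shut and bolt the sprung hold-down plate of a sample heater

### The arm

A 7-joint arm with a two-finger parallel gripper is mounted at the origin on the work surface. World frame = base frame: x ahead of the robot, y to its left, z up, the work surface at z = 0. Lengths are in m, angles in rad, forces in N, time in s.
With the tool pointing down it reaches from about 0.425 to 0.925 m from the base axis. Payload 6.8 kg.
Tool frame: the origin (TCP) lies on the front face of the gripper's body, between the roots of the fingers; the fingertips stand 73 mm ahead of it and the grasp point (between the pads) lies 54 mm ahead of it (bot.finger_overhang is the z of the fingertips in the tool frame, in m); z points along the fingers, y is the line along which they close (so a half turn about z gives the same grasp; the last joint's range is limited). The gripper opens to 85 mm and grips with 20 to 120 N. Pads are 22 mm wide; open, the fingers measure 114 mm over their backs; the gripper's body (76 mm by 85 mm) begins 54 mm behind the grasp point. The pads swing forward as they close: fully open they stand 13 mm farther back than shut.
Start: joints at [-1.436, 0.477, 0.022, 1.555, -0.011, 1.109, -0.083], TCP at [0.162, 0.655, 0.304] pointing down, gripper open.
Joint ranges: [-2.96, 2.96], [-0.34, 2.1], [-1.41, 1.46], [0.24, 2.44], [-1.37, 4.51], [0.17, 1.92], [-2.96, 2.96]. Speed limits (rad/s): [2.39, 2.39, 3.14, 3.14, 3.14, 3.14, 3.14].

### API

Orientations are given as a unit quaternion [w, x, y, z].
In Python, from station import bot gives the robot as it stands.
- The arm moves only by the tool servo_tool, never from a script. Its argument "motion" is one flat list of numbers, 7 for each row, row after row: the shift along the tool's x, y, z as a fraction of full scale, then the turn, a rotation vector about the tool's x, y, z as a fraction of full scale, then the closure, from 0 (fully open) to 1 (shut). In form: [tx, ty, tz, ax, ay, az, gripper, tx, ty, tz, ax, ay, az, gripper, ...]. A call has 1 to 5 rows; each row shifts and turns the commanded pose from where the row before left it, along the tool's axes as they then stand; what a row does not reach is not made up. Full scale, the value 1, is 0.02 m for a shift and 0.15 rad for a turn. A row lasts 1/8 s, in which the tool goes at most 62.5 mm and 10.7 degrees, less where a joint would pass 70% of its speed; a pose out of reach is approached as far as the arm can. A call with a number of a shift or a turn outside -1 to 1 is refused whole. A call with a gripper value outside its range is refused whole. The fingers move at their own pace and stop on an object; "grip_force" is the grip in N (left out, the last holds). Time passes only in rows, so rows that do not move let the fingers close. It gives the time, the measured TCP pose, the force, the opening and the grip force at its end, in the units of the state.
- bot.get_obs(): the state, without advancing time (a new reading comes with each control period).
- bot.read_camera(name): name is "scene" or "side" or "wrist"; returns the picture (400x640x3 uint8, red, green, blue); there is no depth.
- bot.get_calibration(name): a dict with "mtx" (3x3 intrinsics, pixels), "k1" (the pictures are not rectified: a ray, as slopes to the right and down, at radius r is drawn at 1 + k1 r^2 times it, then the intrinsics apply), "rvec" (rotation vector, rad) and "tvec" (3), from world to camera coordinates, as OpenCV has them. Camera axes: x right, y down, z forward; pixel columns grow to the right and rows downward; lengths in m; the calibration is good to about 2 mm. A picture is of the moment at which its call begins: read the wrist's pose just before it. get_calibration takes no time and is no camera call; for the wrist camera it gives the pose at the moment of the call.
- bot.hand_in(): hands the job in; it is judged then, once.
Trained networks look in the newest picture that a camera, given by its name, has taken for a name from the list of things; names that differ only in an ending like _2 or _b are one class to them, and where a whole thing is asked for, a point or a joint stands for the part that bears it (a point fixed in the world has none). Each returns a list of dicts, best first, with "p" (0 to 1); they miss things now and then, are a little off and sometimes report something else, mostly with a low value. They report only what shows in the picture. A call takes as long as a camera call.
- bot.boxes_of(camera, name): "uv" ([column, row] in pixels, amid what is visible of it).
The state is a dict: "t": time; "q": joint angles; "joint_vel": joint speeds; "joint_torque": joint torques, N m; "eef_pos": TCP position; "tool_rot": TCP orientation; "contact_force": force on the tool from outside, world axes, zero at the start; "torque": the same for the moment, N m; "gripper_width": opening from 0.0 (shut) to 1.0 (fully open); "grasp_force": force on a finger pad.
Only numpy, scipy, OpenCV 4.12 (cv2) and the standard library are available. Lean on these libraries where they do the work, as an engineer would, in place of code of your own. Each camera call takes 0.05 s, during which the arm holds its last target. There are 200 camera calls.

### The job

Close the sample heater: push its sprung hold-down plate down until it lies level and firmly on its two rubber rests, keep it pressed there, and slide the bolt fully home under the keeper so that the plate stays shut when you let go. Bear down with about 17 N at the bolt's thumb-piece and no more than 19 N, because the vials underneath are glass; do not force the bolt against the keeper, and leave the bottle, the beaker and the vial rack standing where they are.

Things in the scene. Friction and masses are not known exactly. Their poses are not given: they have to be found in the camera images.
- heater: dry-block sample heater: white enamelled box 240 x 240 mm, top deck 100 mm high, fixed to the bench. Origin: centre of its underside; z up, x from its front (blue panel) to the hinge side, y along the hinge. Heights and positions in the other entries are mm in this frame.
- plate_hinge (a point): middle of the hinge axis (along y), at (85, 0, 124.5) in the heater's frame. The hold-down plate runs from here to the front: aluminium frame 170 (x) x 150 (y) x 5 mm with a clear window over twelve glass vials. Level, it spans x -85 to 85, y -75 to 75, top face 127 high.
- plate (a joint): angle of the hold-down plate (rad): 0 level, + front raised. A spring holds it up at about 0.3; let go unbolted, it springs up again. Near level the spring pushes up 3 to 6 N at the thumb-piece, less when higher. It meets its rubber rests between -0.017 and 0.03, as the rest bar is set, and yields about 1.5 mm further at the thumb-piece under the right push.
- bolt (a joint): travel of the slide bolt (m): 0 drawn back, 0.026 fully home (end stop), towards the heater's +y; it stays where left (friction 1 to 2 N). Flat steel bar 10 (x) x 170 (y) x 8 mm on the plate's front part, 2 mm clear of it. Bar axis: 150 mm from the hinge axis, 8.5 mm over the plate's mid-plane, so at (x -65, z 133) when level. Its end is at y = 76 + travel (mm).
- thumb_piece (a point): grip point on the bolt's thumb-piece, a steel tab 20 (x) x 10 (y) mm rising 28 mm from the bar: on its centre line, 20 mm above the bar's top face, 8 below the tab's top. At plate 0, bolt 0 it is at (-65, -12, 157). Pinch along y, so that the tab can tilt between the fingers; fingertips may rest on the bar beside it to press. Low guide bridges start 66 mm to +y, 47 mm to -y of it.
- rest_bar: height-adjustable steel bar under the plate's front, clamped to two deck brackets; origin: the heater's. It carries two domed rubber rests at (-65, +/-58), tops 123 high, and at its +y end the keeper, a bridge over (-65, 85 to 97), underside 136.8 high. The bar is set by hand to suit the vials: these heights may be up to 3.5 mm more or less, all alike, and are not reported.
- keeper (a point): nominal middle of the keeper's opening, at (-65, 91, 133) in the heater's frame. Its bridge is 1.2 mm lower than the bolt's top when the plate just touches the rests: the rests (1 mm for 8 to 9 N) must be squeezed that much, or the bolt's square end stops dead at travel 0.009. 16 to 19 N down at the thumb-piece does it at any bar height; over 16 N on rests and keeper (20 N there) cracks vials.
- bottle: amber bottle, 60 mm wide, 130 mm tall, bystander to one side of the heater; origin centre of its underside
- beaker: glass beaker, 64 mm wide, 85 mm tall, bystander beside the heater; origin centre of its underside
- vial_rack: white vial rack 60 x 130 x 45 mm with vials standing to 64 mm, bystander beside the heater; origin centre of its underside

How it is judged:
By the outcome, as a careful person would: the job done as asked, in the order asked, and still so for the second after the job is handed in, with the robot touching nothing.
It also fails if it takes over 48 s, if anything falls off the work surface, if the arm or the gripper's body presses on something with over 40 N, if the wrist force passes 120 N, or if a joint passes its speed limit or range.

## Working session

There is one attempt and no reset: what is moved stays moved. The work goes in short steps, Python scripts to look and compute and a tool call to move; the robot and the scene stay as the last step left them, time stands still between calls to the robot, and variables do not carry over. Pictures are saved under pics/ and viewed, at most 10 in all, crops included, and the job is handed in when it is done.

Besides the shell and the picture viewer there is one more tool, called by a JSON object that holds its "op" and its "data", one argument or row to a line. servo_tool: Moves the arm, as the interface text tells. Shift numbers are shares of 0.02 m and turn numbers shares of 0.15 rad, none past 1 either way. Its arguments: {"type":"object","properties":{"motion":{"type":"array","items":{"type":"number","minimum":-1,"maximum":1}},"grip_force":{"type":"number"}},"required":["motion"]}

```bash
mkdir -p pics; ls
cat > h.py <<'E'
import numpy as np, cv2
from station import bot
def px(c,P,cal=None):
    cal=cal or bot.get_calibration(c)
    P=np.atleast_2d(np.array(P,float))
    out,_=cv2.projectPoints(P,np.array(cal['rvec'],float),np.array(cal['tvec'],float),np.array(cal['mtx'],float),np.array([cal['k1'],0,0,0],float))
    return out[:,0]
def ray(c,uv,cal=None):
    cal=cal or bot.get_calibration(c)
    n=cv2.undistortPoints(np.array([[uv]],float),np.array(cal['mtx'],float),np.array([cal['k1'],0,0,0],float))[0,0]
    R=cv2.Rodrigues(np.array(cal['rvec'],float))[0]
    o=-R.T@np.array(cal['tvec'],float).ravel()
    return o,R.T@np.array([n[0],n[1],1.])
def atz(c,uv,z,cal=None):
    o,d=ray(c,uv,cal); return o+d*(z-o[2])/d[2]
def snap(c,fn=None):
    im=bot.read_camera(c)
    if fn: cv2.imwrite('pics/'+fn,im[:,:,::-1])
    return im
E
python3 - <<'E'
from h import *
print(bot.get_obs())
a=snap('scene');b=snap('side')
cv2.imwrite('pics/a.png',a[:,:,::-1]);cv2.imwrite('pics/b.png',b[:,:,::-1])
for c in('scene','side'):
    for n in('heater','plate_hinge','thumb_piece','rest_bar','keeper','bottle','beaker','vial_rack'):
        r=bot.boxes_of(c,n)
        print(c,n,[(np.round(x['uv'],1).tolist(),round(x['p'],2)) for x in r[:2]])
E
```

```text
pics
{'t': 0.0, 'q': array([-1.43610249,  0.47777732,  0.02233468,  1.55646007, -0.01145865,
        1.10929224, -0.0831185 ]), 'joint_vel': array([-0.00039559, -0.00088728,  0.00020656,  0.00029215,  0.00157492,
        0.00152303,  0.00097909]), 'joint_torque': array([-4.23626243e-04, -5.96452618e+01,  1.60769664e+00, -2.81183749e+01,
        1.25019587e-02,  9.57153534e-03, -1.38143014e-05]), 'eef_pos': array([0.16218078, 0.65475089, 0.30293715]), 'tool_rot': array([-2.54238491e-05,  1.21086035e-01,  9.92641604e-01, -9.04085513e-04]), 'contact_force': array([0.0744975 , 0.60511004, 1.40959554]), 'torque': array([0.05573209, 0.04516958, 0.04419026]), 'grasp_force': 0.0, 'gripper_width': 0.9954585009172277}
scene heater [([353.0, 226.5], 0.81)]
scene plate_hinge [([357.4, 196.4], 0.86)]
scene thumb_piece [([347.6, 169.2], 0.77)]
scene rest_bar [([312.7, 184.5], 0.84)]
scene keeper [([312.6, 187.2], 0.79), ([356.1, 228.0], 0.55)]
scene bottle [([467.2, 227.6], 0.64), ([355.1, 199.7], 0.17)]
scene beaker [([257.8, 261.4], 0.85)]
scene vial_rack [([245.3, 235.8], 0.6)]
side heater [([341.0, 247.6], 0.69), ([337.6, 212.7], 0.48)]
side plate_hinge [([341.7, 214.8], 0.85), ([257.8, 199.7], 0.55)]
side thumb_piece [([365.0, 185.6], 0.83)]
side rest_bar [([395.1, 231.9], 0.86)]
side keeper [([397.7, 233.9], 0.6), ([338.6, 214.6], 0.6)]
side bottle [([395.6, 356.5], 0.7)]
side beaker [([254.5, 199.0], 0.66)]
side vial_rack [([292.9, 186.3], 0.69)]
```

View images.

View pics/a.png

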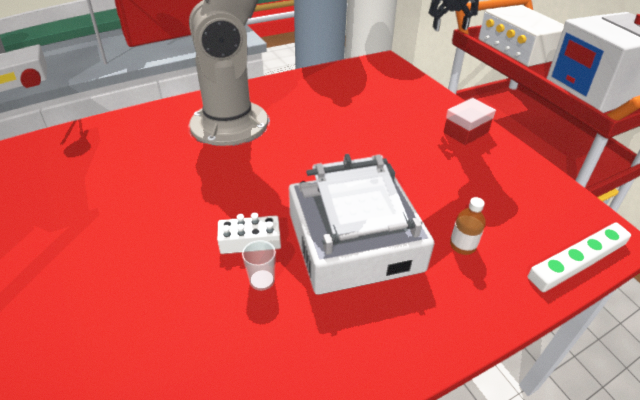

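View pics/b.png

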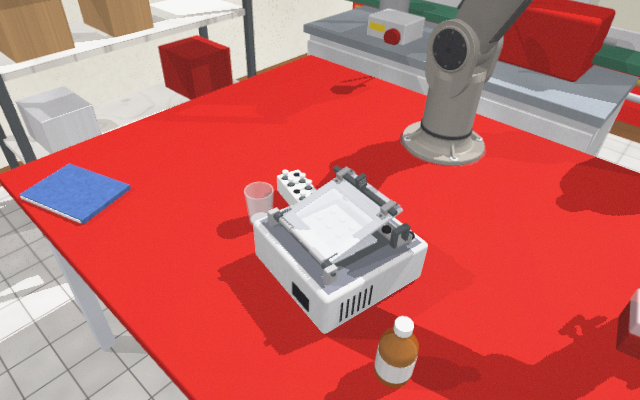

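Run:
```python
from h import *
for c in('scene','side'):
    o,_=ray(c,(320,200)); print(c,o, bot.get_calibration(c)['mtx'])
def tri(a,b):
    o1,d1=ray('scene',a);o2,d2=ray('side',b)
    A=np.c_[d1,-d2];s=np.linalg.lstsq(A,o2-o1,rcond=None)[0]
    return (o1+d1*s[0]+o2+d2*s[1])/2, np.linalg.norm(o1+d1*s[0]-o2-d2*s[1])
for n,a,b in [('heater',(353,226.5),(341,247.6)),('platepart',(357.4,196.4),(341.7,214.8)),('thumb',(347.6,169.2),(365,185.6)),('rest',(312.7,184.5),(395.1,231.9)),('keep',(312.6,187.2),(397.7,233.9)),('bottle',(467.2,227.6),(395.6,356.5)),('beaker',(257.8,261.4),(254.5,199)),('rack',(245.3,235.8),(292.9,186.3))]:
    print(n,*tri(a,b))
```

```text
scene [ 1.14560965 -0.28276246  0.72755624] [[448.44970997   0.         319.07834437]
 [  0.         448.44970997 199.98141492]
 [  0.           0.           1.        ]]
side [1.08436648 0.46502572 0.66014167] [[443.37835158   0.         308.71520679]
 [  0.         443.37835158 204.72809546]
 [  0.           0.           1.        ]]
heater [0.57717402 0.09382753 0.04484323] 0.0029920290658001407
platepart [0.58355362 0.09416834 0.13478244] 0.001049130037701073
thumb [0.52885887 0.0989476  0.16949075] 0.010687074371477574
rest [ 0.37395736  0.10459027 -0.01824663] 0.03480708561006697
keep [ 0.36585122  0.10729484 -0.03135276] 0.029743307597691497
bottle [0.70030257 0.30984862 0.04905008] 0.0081946966013402
beaker [ 0.6002363  -0.12934914  0.06283287] 0.007081318570178444
rack [ 0.49411378 -0.12115287  0.03820613] 0.005324015584667747
```

Run:
```python
from h import *
a=cv2.imread('pics/a.png');b=cv2.imread('pics/b.png')
A=cv2.resize(a[145:295,280:440],None,fx=4,fy=4,interpolation=2)
B=cv2.resize(b[160:340,245:435],None,fx=3.3,fy=3.3,interpolation=2)
cv2.imwrite('pics/a2.png',A);cv2.imwrite('pics/b2.png',B)
```

```text
(no output)
```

View pics/a2.png

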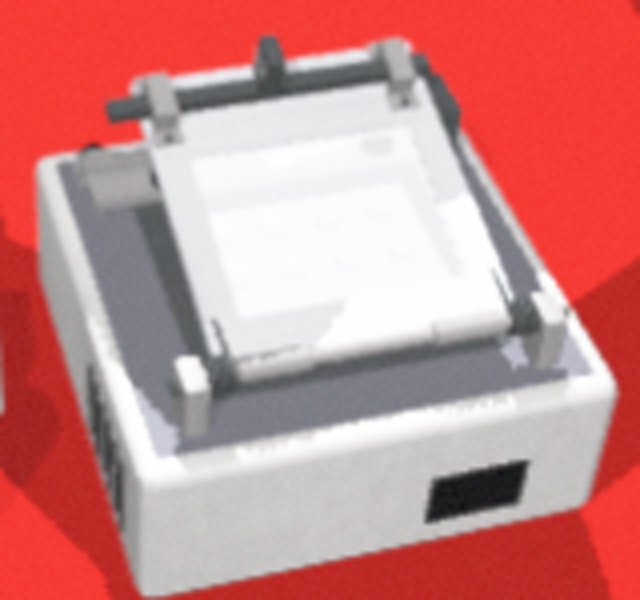

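View pics/b2.png

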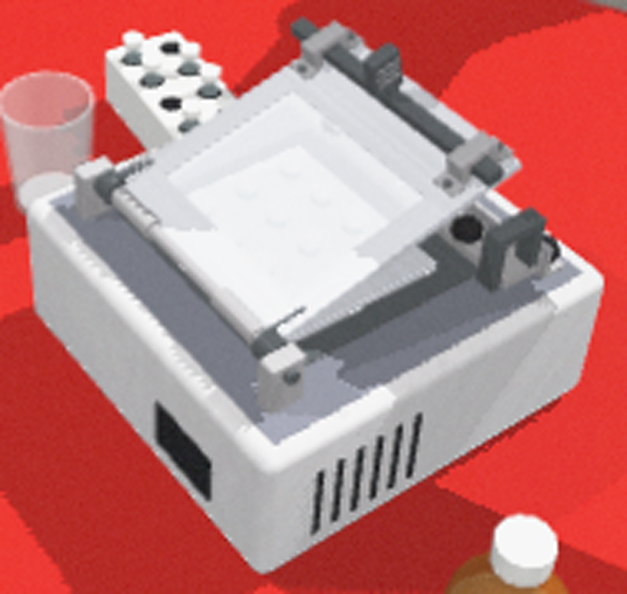

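```bash
cat > fit.py <<'E'
from h import *
from scipy.optimize import least_squares
def plate(r,y,h,th): # r from hinge toward front, h above midplane
    return np.array([.085-r*np.cos(th)+h*np.sin(th)*1, y, .1245+r*np.sin(th)+h*np.cos(th)])
def W(p,v):
    c,s=np.cos(p[2]),np.sin(p[2]); return np.array([p[0]+c*v[0]-s*v[1],p[1]+s*v[0]+c*v[1],v[2]])
E
python3 - <<'E'
from fit import *
sc=lambda u,v:(280+u/4,145+v/4); sd=lambda u,v:(245+u/3.3,160+v/3.3)
H=.12
obs=[('scene',sc(150,597),lambda t:(H-.004,-H+.004,0)),('scene',sc(590,512),lambda t:(H-.004,H-.004,0)),
('scene',sc(38,165),lambda t:(-H,-H,.098)),('scene',sc(617,388),lambda t:(H,H,.098)),('scene',sc(140,485),lambda t:(H,-H,.098)),
('side',sd(263,573),lambda t:(H-.003,H-.003,0)),('side',sd(583,388),lambda t:(-H+.004,H-.004,0)),('side',sd(32,208),lambda t:(H,-H,.098)),('side',sd(604,282),lambda t:(-H,H,.098)),('side',sd(263,450),lambda t:(H,H,.098)),
('scene',sc(268,38),lambda t:plate(.15,-.012,.0405,t)),('side',sd(385,45),lambda t:plate(.15,-.012,.0405,t)),
('scene',sc(107,110),lambda t:plate(.15,-.094,.0085,t)),('side',sd(300,25),lambda t:plate(.15,-.094,.0085,t)),('side',sd(500,175),lambda t:plate(.15,.076,.0085,t)),
]
cal={c:bot.get_calibration(c) for c in('scene','side')}
f=lambda p:np.concatenate([px(c,W(p,v(p[3])),cal[c])[0]-uv for c,uv,v in obs])
r=least_squares(f,[.577,.094,0.1,.3],loss='soft_l1')
print(r.x); print(np.round(f(r.x).reshape(-1,2),1).tolist())
p=r.x
for n,v in [('thumb',plate(.15,-.012,.0325,p[3])),('thumb0',plate(.15,-.012,.0325,0)),('keeper',(-.065,.091,.133))]: print(n,W(p,v))
E
```

```text
[ 0.58698124  0.09614493 -0.21766556  0.24778362]
[[-1.3, 0.8], [-3.2, -0.3], [-0.7, -3.7], [1.6, -0.3], [0.0, -1.2], [-0.2, 2.5], [-2.4, 1.4], [-2.1, -3.5], [3.7, -1.9], [1.8, 5.8], [0.7, 1.9], [-0.2, 1.3], [-0.3, -0.2], [0.4, -1.1], [-0.4, -0.2]]
thumb [0.53317944 0.09575426 0.19279578]
thumb0 [0.52092356 0.09846488 0.157     ]
keeper [0.5431665  0.19903452 0.133     ]
```

{"op": "servo_tool", "data": {
  "motion": [-1,-0.96,0,0,0,-0.16,0.2,-1,-0.96,0,0,0,0,0.4,-1,-0.96,0,0,0,0,0.4,-1,-0.96,0,0,0,0,0.4,-1,-0.96,0,0,0,0,0.4]
}}

```text
t: 1.52
eef_pos: [0.239, 0.5387, 0.304]
tool_rot: [0.0, 0.109, 0.994, 0.0]
contact_force: [-0.3, 0.6, -0.6]
gripper_width: 0.601
grasp_force: 0.0
```

{"op": "servo_tool", "data": {
  "motion": [-1,-0.96,0,0,0,0,0.4,-1,-0.96,0,0,0,0,0.4,-1,-0.96,0,0,0,0,0.4,-1,-0.96,0,0,0,0,0.4,-1,-0.96,0,0,0,0,0.4]
}}

```text
t: 2.15
eef_pos: [0.3158, 0.4233, 0.3041]
tool_rot: [0.0, 0.109, 0.994, 0.0]
contact_force: [0.3, -0.5, 0.2]
gripper_width: 0.601
grasp_force: 0.0
```

{"op": "servo_tool", "data": {
  "motion": [-1,-0.96,0,0,0,0,0.4,-1,-0.96,0,0,0,0,0.4,-1,-0.96,0,0,0,0,0.4,-1,-0.96,0,0,0,0,0.4,-1,-0.96,0,0,0,0,0.4]
}}

```text
t: 2.78
eef_pos: [0.3926, 0.3078, 0.3041]
tool_rot: [0.0, 0.109, 0.994, 0.0]
contact_force: [0.2, 0.1, -0.7]
gripper_width: 0.6
grasp_force: 0.0
```

{"op": "servo_tool", "data": {
  "motion": [-1,-0.96,0,0,0,0,0.4,-1,-0.96,0,0,0,0,0.4,-1,-0.96,0,0,0,0,0.4,-0.5,-0.5,0,0,0,0,0.4,0,0,0,0,0,0,0.4]
}}

```text
t: 3.4
eef_pos: [0.446, 0.2269, 0.304]
tool_rot: [0.0, 0.11, 0.994, 0.0]
contact_force: [-0.5, 0.8, -0.1]
gripper_width: 0.603
grasp_force: 0.0
```

Run:
```python
from h import *
o=bot.get_obs(); print(o['t'],o['eef_pos'],o['tool_rot'],o['contact_force'],o['gripper_width'])
snap('wrist','w1.png')
c=bot.get_calibration('wrist'); print(c)
for n in('thumb_piece','keeper','bolt','plate'):
    print(n,[(np.round(x['uv'],1).tolist(),round(x['p'],2)) for x in bot.boxes_of('wrist',n)[:2]])
from fit import *
p=[.587,.096,-.2177]
for t in(.25,.3):
  print(px('wrist',[W(p,plate(.15,-.012,.0405,t)),W(p,plate(.15,-.094,.0085,t)),W(p,plate(.15,.076,.0085,t)),W(p,(-.065,.091,.1368))],c))
```

```text
3.4 [0.44599003 0.22694568 0.30397826] [5.10242572e-05 1.10020573e-01 9.93929307e-01 5.80006709e-05] [-0.45000614  0.80550305 -0.12785893] 0.6025906436969863
{'mtx': array([[306.89421087,   0.        , 318.75889075],
       [  0.        , 306.89421087, 200.00253889],
       [  0.        ,   0.        ,   1.        ]]), 'k1': -0.026736739746190858, 'rvec': array([-2.23813808, -1.79411834, -0.30104915]), 'tvec': array([-0.31976817, -0.4057227 ,  0.25585765])}
thumb_piece [([259.1, 338.3], 0.96)]
keeper [([205.3, 284.9], 0.69)]
bolt []
plate [([204.5, 286.2], 0.73), ([207.4, 359.5], 0.57)]
[[173.39888038 376.63304232]
 [ 92.95204431 336.89322773]
 [292.1301221  338.58678438]
 [310.82883099 306.35435967]]
[[170.40440401 388.277873  ]
 [ 87.96331566 345.47175798]
 [291.53331081 347.39386909]
 [310.82883099 306.35435967]]
```

View pics/w1.png

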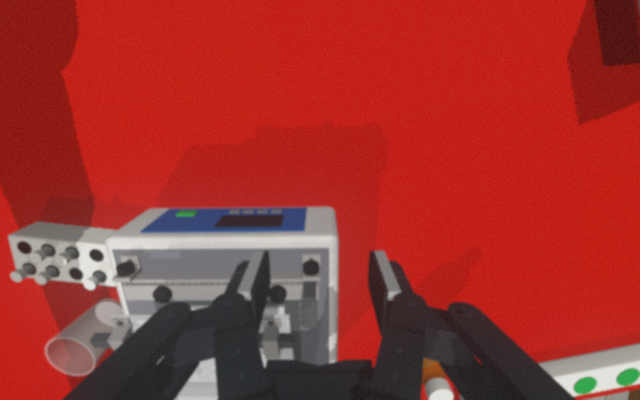

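{"op": "servo_tool", "data": {
  "motion": [-1,-1,0,0,0,0,0.4,-1,-1,0,0,0,0,0.4,-1,-1,0,0,0,0,0.4,-1,-1,0,0,0,0,0.4,-0.9,-1,0,0,0,0,0.4]
}}

```text
t: 4.28
eef_pos: [0.52, 0.1086, 0.3039]
tool_rot: [-0.0, 0.109, 0.994, 0.0]
contact_force: [0.0, -0.8, -0.0]
gripper_width: 0.599
grasp_force: 0.0
```

{"op": "servo_tool", "data": {
  "motion": [-0.7,-0.45,0,0,0,0,0.4,0,0,0,0,0,0,0.4]
}}

```text
t: 4.53
eef_pos: [0.5319, 0.0966, 0.3038]
tool_rot: [0.0, 0.11, 0.994, -0.0]
contact_force: [-0.6, 0.0, -0.3]
gripper_width: 0.598
grasp_force: 0.0
```

Run:
```python
from fit import *
o=bot.get_obs(); print(o['t'],o['eef_pos'],o['tool_rot'],o['contact_force'],o['gripper_width'])
snap('wrist','w2.png')
c=bot.get_calibration('wrist'); print(ray('wrist',(320,200),c))
for n in('thumb_piece','keeper','bolt','rest_bar'):
    print(n,[(np.round(x['uv'],1).tolist(),round(x['p'],2)) for x in bot.boxes_of('wrist',n)[:2]])
p=[.587,.096,-.2177]
for t in(.25,.3):
  print(np.round(px('wrist',[W(p,plate(.15,-.012,.0405,t)),W(p,plate(.15,-.094,.0085,t)),W(p,plate(.15,.076,.0085,t)),W(p,(-.065,.091,.1368)),W(p,(-.12,.12,0.1)),W(p,(-.12,-.12,0.1))],c)).tolist())
```

```text
4.525 [0.53190586 0.09662034 0.30384287] [ 9.31767463e-05  1.09705842e-01  9.93964093e-01 -3.22439776e-05] [-0.6440185   0.02262035 -0.3403519 ] 0.5984968504604243
(array([0.44857826, 0.11599027, 0.37404303]), array([ 0.31832866, -0.06588645, -0.94569667]))
thumb_piece [([318.8, 215.1], 0.97)]
keeper [([343.4, 175.0], 0.58)]
bolt [([316.9, 216.3], 0.76)]
rest_bar [([342.9, 174.3], 0.65), ([317.1, 214.5], 0.63)]
[[316.0, 245.0], [202.0, 215.0], [439.0, 214.0], [443.0, 192.0], [468.0, 119.0], [193.0, 119.0]]
[[316.0, 255.0], [199.0, 222.0], [442.0, 221.0], [443.0, 192.0], [468.0, 119.0], [193.0, 119.0]]
```

View pics/w2.png

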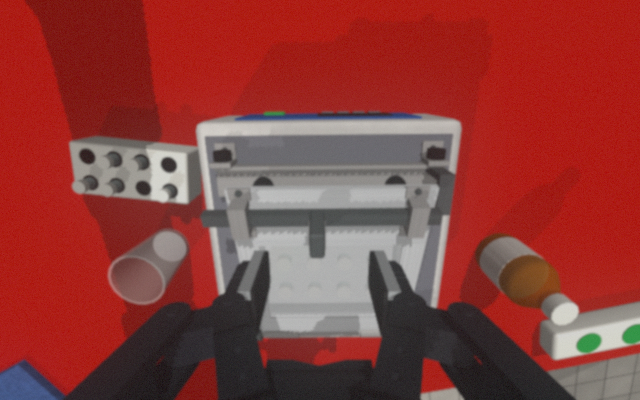

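{"op": "servo_tool", "data": {
  "motion": [-0.19,-0.03,0.75,0,0,0,0.5,0,0,0.75,0,0,0,0.6,0,0,0.75,0,0,0,0.7,0,0,0,0,0,0,0.7],
  "grip_force": 30
}}

```text
t: 5.28
eef_pos: [0.534, 0.0951, 0.257]
tool_rot: [-0.002, 0.109, 0.994, -0.001]
contact_force: [0.3, -0.0, -0.3]
gripper_width: 0.302
grasp_force: 0.0
```

Run:
```python
from fit import *
o=bot.get_obs(); print(o['t'],o['eef_pos'],o['contact_force'],o['gripper_width'])
im=snap('wrist'); sd=snap('side')
A=cv2.resize(im[120:400,180:460],(560,560)); B=cv2.resize(sd[130:270,300:440],(560,560))[:, :240*2][:, :240] if 0 else cv2.resize(sd[140:280,330:390],(240,560))
cv2.imwrite('pics/w3.png',np.hstack([A,B])[:,:,::-1])
```

```text
5.275 [0.53397843 0.09508667 0.25703689] [ 0.33029969 -0.04705108 -0.32556416] 0.30209265736686514
```

View pics/w3.png

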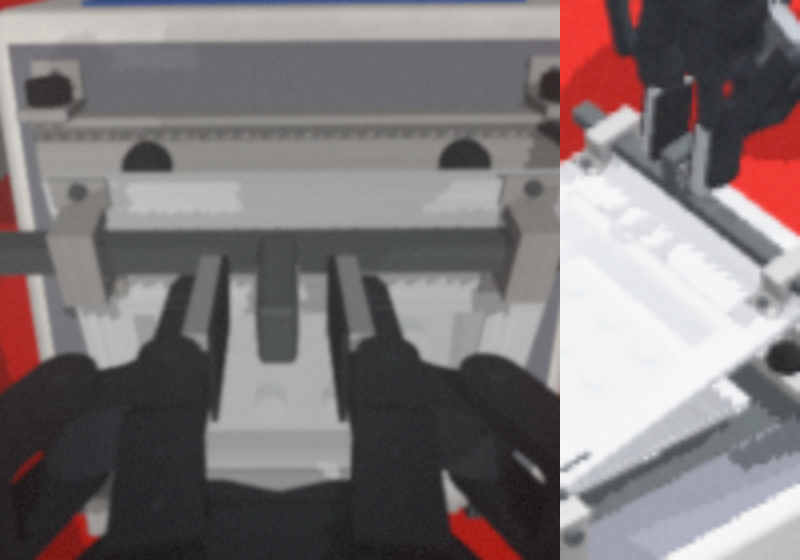

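{"op": "servo_tool", "data": {
  "motion": [0,-0.03,0,0,0,0,1,0,0,0,0,0,0,1,0,0,0,0,0,0,1,0,0,0,0,0,0,1],
  "grip_force": 30
}}

```text
t: 5.88
eef_pos: [0.535, 0.0948, 0.2592]
tool_rot: [0.0, 0.109, 0.994, 0.0]
contact_force: [0.0, -0.8, 1.0]
gripper_width: 0.106
grasp_force: 33.9
```

{"op": "servo_tool", "data": {
  "motion": [0.21,0,0.37,0,0,0,1,0.19,0,0.38,0,0,0,1,0.17,0,0.39,0,0,0,1,0,0,0,0,0,0,1]
}}

```text
t: 6.38
eef_pos: [0.5246, 0.097, 0.2357]
tool_rot: [0.001, 0.109, 0.994, 0.0]
contact_force: [6.0, -1.8, 1.3]
gripper_width: 0.105
grasp_force: 34.0
```

{"op": "servo_tool", "data": {
  "motion": [0.15,0,0.4,0,0,0,1,0,0,0,0,0,0,1]
}}

```text
t: 6.62
eef_pos: [0.5218, 0.0977, 0.2278]
tool_rot: [0.001, 0.109, 0.994, 0.0]
contact_force: [6.8, -0.5, 1.2]
gripper_width: 0.107
grasp_force: 33.9
```

Run:
```python
from fit import *
o=bot.get_obs(); print(o['t'],o['eef_pos'],o['contact_force'],o['torque'],o['gripper_width'])
im=snap('wrist'); sd=snap('side')
A=cv2.resize(im[60:340,180:460],(500,500)); B=cv2.resize(sd[160:260,335:435],(300,300))
B=cv2.copyMakeBorder(B,0,200,0,0,0)
cv2.imwrite('pics/w4.png',np.hstack([A,B])[:,:,::-1])
```

```text
6.625 [0.52177897 0.09772349 0.22778412] [ 6.80309484 -0.52917018  1.22787988] [-0.32064704 -1.46520946  0.11139845] 0.10675036080390089
```

View pics/w4.png

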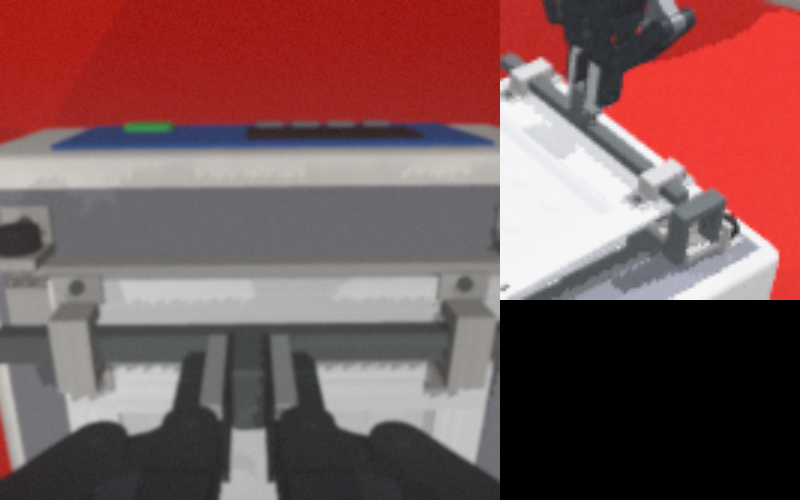

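{"op": "servo_tool", "data": {
  "motion": [-0.05,0,0.2,0,0,0,1,0,0,0,0,0,0,1]
}}

```text
t: 6.98
eef_pos: [0.5212, 0.0979, 0.2237]
tool_rot: [-0.001, 0.109, 0.994, 0.0]
contact_force: [-0.5, 0.4, 7.7]
gripper_width: 0.108
grasp_force: 34.8
```

{"op": "servo_tool", "data": {
  "motion": [0,0,0.1,0,0,0,1,0,0,0,0,0,0,1]
}}

```text
t: 7.22
eef_pos: [0.5211, 0.0981, 0.2225]
tool_rot: [-0.001, 0.109, 0.994, 0.0]
contact_force: [-2.2, 0.0, 16.2]
gripper_width: 0.108
grasp_force: 35.9
```

{"op": "servo_tool", "data": {
  "motion": [0.03,0,0.006,0,0,0,1,0,0,0,0,0,0,1]
}}

```text
t: 7.48
eef_pos: [0.521, 0.0981, 0.2226]
tool_rot: [-0.0, 0.109, 0.994, 0.0]
contact_force: [-0.5, -0.5, 14.3]
gripper_width: 0.104
grasp_force: 35.7
```

Run:
```python
from fit import *
F=[]
for i in range(5):
    bot.read_camera('wrist'); F.append(bot.get_obs()['contact_force'])
print(np.mean(F,0),np.std(F,0)); o=bot.get_obs(); print(o['t'],o['eef_pos'])
```

```text
[-2.17085347 -0.54513917 14.25621268] [0.54302156 0.28660756 0.57298412]
7.725 [0.52099052 0.09808051 0.22262951]
```

{"op": "servo_tool", "data": {
  "motion": [0.03,0,0.03,0,0,0,1,0,0,0,0,0,0,1]
}}

```text
t: 7.98
eef_pos: [0.5209, 0.0982, 0.2224]
tool_rot: [0.0, 0.109, 0.994, 0.001]
contact_force: [-0.9, -1.0, 15.2]
gripper_width: 0.107
grasp_force: 35.9
```

```bash
cat > f.py <<'E'
from fit import *
F=[]
for i in range(5):
    im=bot.read_camera('wrist'); F.append(bot.get_obs()['contact_force'])
print(np.mean(F,0),np.std(F,0)); o=bot.get_obs(); print(o['t'],o['eef_pos'],o['gripper_width'],o['grasp_force'])
E
python3 f.py
```

```text
[-0.89385971 -1.1786595  15.59052225] [0.34003666 0.54414963 0.41228414]
8.225 [0.52089492 0.0982336  0.22238586] 0.1023732443032883 35.937564969062805
```

{"op": "servo_tool", "data": {
  "motion": [0.02,0,0.035,0,0,0,1,0,0,0,0,0,0,1]
}}

```text
t: 8.48
eef_pos: [0.5208, 0.0984, 0.2221]
tool_rot: [0.001, 0.109, 0.994, 0.001]
contact_force: [-1.4, -0.7, 18.6]
gripper_width: 0.107
grasp_force: 36.2
```

```bash
python3 f.py
```

```text
[-1.63151293 -1.0313846  18.00682844] [0.49544072 0.28607437 0.45355207]
8.725 [0.52081535 0.09838747 0.22207538] 0.10598659163249784 36.24404311180115
```

{"op": "servo_tool", "data": {
  "motion": [0,0,-0.012,0,0,0,1,0,0.15,0,0,0,0,1,0,0.15,0,0,0,0,1,0,0,0,0,0,0,1]
}}

```text
t: 9.22
eef_pos: [0.5222, 0.1047, 0.2223]
tool_rot: [0.001, 0.109, 0.994, 0.001]
contact_force: [-0.1, -0.4, 17.4]
gripper_width: 0.104
grasp_force: 36.1
```

```bash
python3 f.py
```

```text
[-0.97059153  0.391895   17.05559891] [0.32259061 0.58802519 0.35592336]
9.475 [0.52217156 0.10469837 0.2222521 ] 0.10212619009922701 36.07573449611664
```

{"op": "servo_tool", "data": {
  "motion": [0,0.1,0,0,0,0,1,0,0.1,0,0,0,0,1,0,0,0,0,0,0,1]
}}

```text
t: 9.85
eef_pos: [0.523, 0.1085, 0.2223]
tool_rot: [0.001, 0.109, 0.994, 0.001]
contact_force: [-0.3, -0.5, 16.2]
gripper_width: 0.107
grasp_force: 36.1
```

{"op": "servo_tool", "data": {
  "motion": [0,0.1,0,0,0,0,1,0,0.1,0,0,0,0,1,0,0,0,0,0,0,1]
}}

```text
t: 10.22
eef_pos: [0.5238, 0.1124, 0.2223]
tool_rot: [0.001, 0.109, 0.994, 0.001]
contact_force: [-1.2, -0.1, 17.5]
gripper_width: 0.106
grasp_force: 36.1
```

```bash
python3 f.py
```

```text
[-1.14582565 -0.23868544 17.31827288] [0.60102122 0.20499379 0.31370668]
10.475 [0.52384192 0.11240251 0.22228727] 0.09958682098960081 36.1111056804657
```

14.4 mm in, with no resistance: the bolt end is under the keeper. Continuing.

{"op": "servo_tool", "data": {
  "motion": [0,0.15,0,0,0,0,1,0,0.15,0,0,0,0,1,0,0,0,0,0,0,1]
}}

```text
t: 10.85
eef_pos: [0.5251, 0.1184, 0.2223]
tool_rot: [0.001, 0.109, 0.994, 0.001]
contact_force: [-1.8, 0.3, 17.3]
gripper_width: 0.105
grasp_force: 36.1
```

{"op": "servo_tool", "data": {
  "motion": [0,0.12,0,0,0,0,1,0,0.1,0,0,0,0,1,0,0,0,0,0,0,1]
}}

```text
t: 11.22
eef_pos: [0.5258, 0.1214, 0.2221]
tool_rot: [0.0, 0.109, 0.994, 0.0]
contact_force: [-3.0, -2.8, 18.5]
gripper_width: 0.108
grasp_force: 36.3
```

```bash
python3 f.py
```

```text
[-2.51206561 -3.37917352 18.46737571] [0.33363467 0.33457245 0.28189537]
11.475 [0.52578021 0.12135433 0.22214898] 0.10540909719297448 36.25670313835144
```

{"op": "servo_tool", "data": {
  "motion": [0.02,0,-0.02,0,0,0,1,0,0.05,0,0,0,0,1,0,0,0,0,0,0,1]
}}

```text
t: 11.85
eef_pos: [0.5258, 0.1215, 0.2224]
tool_rot: [0.001, 0.11, 0.994, -0.0]
contact_force: [-0.6, -5.3, 17.4]
gripper_width: 0.105
grasp_force: 36.1
```

```bash
python3 f.py
python3 - <<'E'
from fit import *
im=snap('wrist'); sd=snap('side'); sc=snap('scene')
A=cv2.resize(im[60:260,260:500],(480,400)); B=cv2.resize(sd[180:250,355:425],(320,320),interpolation=2)
B=cv2.copyMakeBorder(B,0,80,0,0,0)
cv2.imwrite('pics/w5.png',np.hstack([A,B])[:,:,::-1])
E
```

```text
[-1.4705354  -5.19714809 16.4857976 ] [0.62230016 0.38298189 0.46119177]
12.1 [0.52579815 0.12146561 0.22238925] 0.11010447011706799 36.071555614471436
```

View pics/w5.png

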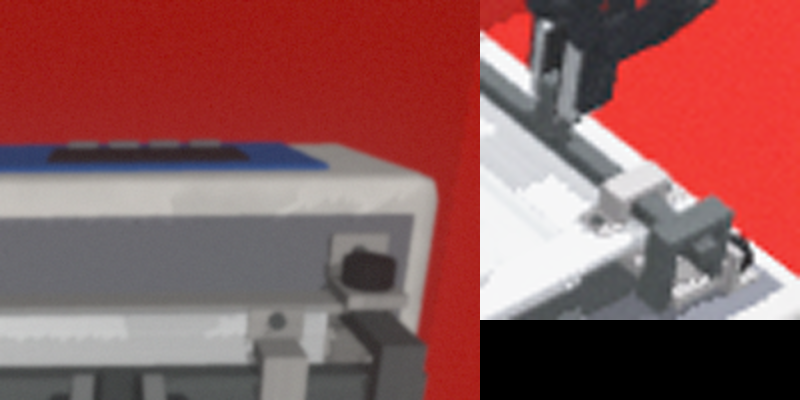

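{"op": "servo_tool", "data": {
  "motion": [0,-0.05,-0.05,0,0,0,1,0,0,-0.05,0,0,0,1,0,0,-0.03,0,0,0,1,0,0,0,0,0,0,1]
}}

```text
t: 12.75
eef_pos: [0.5258, 0.1214, 0.2235]
tool_rot: [0.001, 0.109, 0.994, -0.0]
contact_force: [6.4, -2.0, -0.3]
gripper_width: 0.105
grasp_force: 33.9
```

{"op": "servo_tool", "data": {
  "motion": [-0.05,-0.02,0,0,0,0,0.7,0,0,0,0,0,0,0.7,0,0,0,0,0,0,0.7,0,0,-0.8,0,0,0,0.7,0,0,-0.8,0,0,0,0.7]
}}

```text
t: 13.38
eef_pos: [0.5261, 0.1213, 0.2572]
tool_rot: [0.0, 0.109, 0.994, 0.0]
contact_force: [0.8, 0.3, 0.1]
gripper_width: 0.301
grasp_force: 0.0
```

{"op": "servo_tool", "data": {
  "motion": [0,0,-1,0,0,0,0.6,0,0,-1,0,0,0,0.6,0,0,-0.5,0,0,0,0.5,0,0,0,0,0,0,0.5]
}}

```text
t: 13.88
eef_pos: [0.5263, 0.1213, 0.307]
tool_rot: [0.001, 0.109, 0.994, 0.001]
contact_force: [-0.0, 1.0, -0.3]
gripper_width: 0.5
grasp_force: 0.0
```

Run:
```python
from fit import *
o=bot.get_obs(); print(o['t'],o['eef_pos'],o['contact_force'])
im=snap('wrist'); c=bot.get_calibration('wrist')
cv2.imwrite('pics/w6.png',cv2.resize(im[110:260,180:480],(800,400),interpolation=2)[:,:,::-1])
p=[.587,.096,-.2177]
f=lambda s,t=0:px('wrist',[W(p,plate(.15,-.012+s,.0405,t)),W(p,plate(.15,-.094+s,.0125,t)),W(p,plate(.15,.076+s,.0125,t)),W(p,plate(.15,.054,.0125,t)),W(p,plate(.15,-.059,.0125,t)),W(p,plate(.15,-.012+s,.0125,t)),W(p,(-.065,.085,.1368)),W(p,(-.065,.097,.1368))],c)
for s in(.0235,.026): print(np.round((f(s)-[180,110])*8/3).tolist())
```

```text
13.875 [0.52632329 0.12134152 0.30700216] [-0.04092993  1.04292486 -0.31319201]
[[369.0, 281.0], [105.0, 248.0], [651.0, 247.0], [506.0, 247.0], [142.0, 248.0], [369.0, 248.0], [605.0, 247.0], [643.0, 247.0]]
[[378.0, 281.0], [113.0, 248.0], [659.0, 247.0], [506.0, 247.0], [142.0, 248.0], [377.0, 248.0], [605.0, 247.0], [643.0, 247.0]]
```

View pics/w6.png

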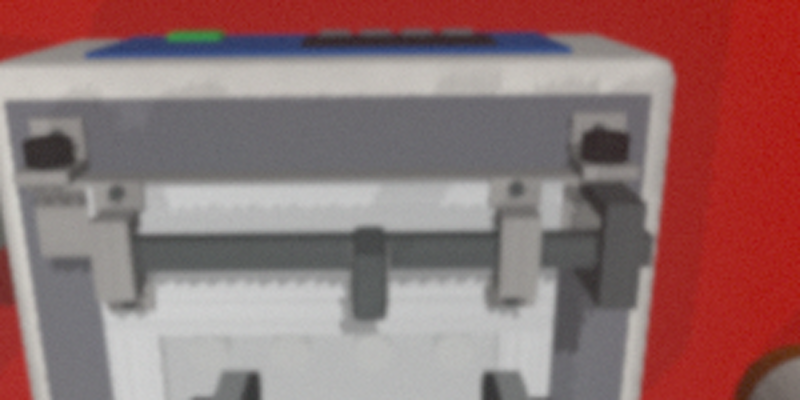

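```bash
python3 -c "
from station import bot
print(bot.hand_in())"
```

```text
the job is handed in; nothing more can be done
None
```

The heater is closed and handed in: with about 17 N (18.5 N at most) on the thumb-piece the bolt slid to its end stop under the keeper, the plate stayed shut on release, and the bottle, beaker and rack were not touched.

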